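Turn the bathroom carousel until the pill jar is at the front

TASK

Spin the wooden carousel on the ledge by pushing its notched rim with the fingertips until the lidded ceramic pill jar stands at the front, squarely in line with the flat steel tongue that sticks out of the carousel's foot. Do not touch or lift the jar, the cup or the pot standing on it, keep them upright, and leave the comb and the nail file case where they lie. When the carousel is still, take the hand away.

Things in the scene. Friction and masses are not known exactly. Their poses are not given: they have to be found in the camera images.
- foot: Fixed foot of the carousel: a grey disc 170 mm across, 11 mm high, with a flat dark steel tongue 24 mm wide, 5 mm high, that runs out along its own -x to 205 mm from the centre; the tongue shows beyond the rim and marks the front (towards the robot, give or take 0.5 rad). Origin on the turning axis at ledge height (z = 0); z up.
- carousel: Turning tray of light wood, 278 mm across, on the foot. Origin on the turning axis, 12 mm above the ledge; z up; x and y turn with it. Flat floor of 110 mm radius, 26 mm above the ledge, with a raised rim cut by five notches round it. Turns both ways without end; takes about 1 N at the rim and stops within a few degrees when let go.
- notch (a point): Middle of one of the five alike finger notches in the rim: on the carousel's own +x, 125 mm from the axis; the others lie at 72, 144, 216 and 288 degrees. The rim spans 105 to 139 mm radius, 16 to 56 mm above the ledge. A notch is open outward and above, 44 mm wide inside and 65 mm outside; push on its upright ends. The rim pieces between are about 105 mm long.
- pill_jar: The item to bring to the front: closed white ceramic pill jar, squat, with an overhanging lid and a small round knob; 60 mm across the lid, 63 mm high, about 160 g, loose on the carousel's floor with its centre 58 mm from the turning axis. Origin: centre of its underside.
- brush_cup: Toothbrush cup of frosted glass, open and empty, 64 mm across the rim, 70 mm high, loose on the carousel's floor, centre 58 mm from the axis. Not to be touched. Origin: centre of its underside.
- open_pot: Open white ceramic pot without a lid, 58 mm across, 50 mm high, loose on the carousel's floor, centre 58 mm from the axis. Not to be touched. The jar, cup and pot stand 120 degrees apart, in any order. Origin: centre of its underside.
- file_case: Aluminium nail file case 140 x 30 x 14 mm lying loose on the ledge beside the carousel; long side along its x. Leave alone. Origin: centre of its underside.
- comb: Grey plastic comb 170 x 36 x 5 mm lying loose on the ledge on the carousel's other side; long side along its x. Leave alone. Origin: middle of its underside.
Things that resemble listed ones, but are neither listed nor needed, are in the scene too. Leave any green look-alike of the pill_jar alone.

How it is judged:
By the outcome, as a careful person would: the job done as asked, in the order asked, and still so for the second after the job is handed in, with the robot touching nothing.
It also fails if it takes over 62 s, if anything falls off the work surface, if the arm or the gripper's body presses on something with over 40 N, if the wrist force passes 120 N, or if a joint passes its speed limit or range.

ROBOT

A 7-joint arm with a two-finger parallel gripper is mounted at the origin on the work surface. World frame = base frame: x ahead of the robot, y to its left, z up, the work surface at z = 0. Lengths are in m, angles in rad, forces in N, time in s.
With the tool pointing down it reaches from about 0.425 to 0.925 m from the base axis. Payload 6.8 kg.
Tool frame: the origin (TCP) lies at the very end of the fingers, on their centre line; the grasp point (between the pads) lies 19 mm behind it; z points along the fingers, y is the line along which they close (so a half turn about z gives the same grasp; the last joint's range is limited). The gripper opens to 85 mm and grips with 20 to 120 N. Pads are 22 mm wide; open, the fingers measure 114 mm over their backs; the gripper's body (76 mm by 85 mm) begins 54 mm behind the grasp point. The pads swing forward as they close: fully open they stand 13 mm farther back than shut.
Start: joints at [-1.452, 0.477, 0.022, 1.555, -0.011, 1.109, -0.083], TCP at [0.152, 0.658, 0.231] pointing down, gripper open.
Joint ranges: [-2.96, 2.96], [-0.34, 2.1], [-1.41, 1.46], [0.24, 2.44], [-1.37, 4.51], [0.17, 1.92], [-2.96, 2.96]. Speed limits (rad/s): [2.39, 2.39, 3.14, 3.14, 3.14, 3.14, 3.14].

INTERFACE

Orientations are given as a unit quaternion [w, x, y, z].
In Python, from station import telemetry, viewer, job, search_frame, cut_out gives the robot as it stands. The module is installed in compiled form; this text tells all that it offers.
- The arm moves only by the shell command python3 -m crank 'ROWS' [FORCE]. ROWS is JSON, a list of rows, each an object with "delta_rot": the turn, a rotation vector about the tool's x, y, z in degrees, a list of three; "xyz": the shift along the tool's x, y, z in m, a list of three; "fingers": the gripper command: -1 is fully open, 1 is shut, values between are in proportion. In form: [{"delta_rot": [ax, ay, az], "xyz": [dx, dy, dz], "fingers": fingers}, ...]. A call has 1 to 10 rows; each row is the pose to reach, as a shift and turn from the pose commanded when the call began, along the tool's axes at that moment; what a row does not reach only later rows make up. A row lasts 1/10 s, in which the tool goes at most 50 mm and 8.59 degrees, less where a joint would pass 70% of its speed; a pose out of reach is approached as far as the arm can. A call with a gripper value outside its range is refused whole. The fingers move at their own pace and stop on an object; FORCE is the grip in N (left out, the last holds). Time passes only in rows, so rows that repeat a pose let the fingers close. It gives the time, the measured TCP pose, the force, the opening and the grip force at its end, in the units of the state.
- telemetry.get_obs(): the state, without advancing time (a new reading comes with each control period).
- viewer.read_camera(name): name is "side" or "top" or "wrist"; returns a dict with "img" (480x640x3 uint8, red, green, blue), "fx", "fy", "cx", "cy" (pixels), "origin" and "rotation" of the camera in the world. Camera axes: x right, y up, looking along -z (the intrinsics and any distortion apply to the point x, -y, -z); pixel columns grow to the right and rows downward; lengths in m; the calibration is good to about 2 mm. A picture is of the moment at which its call begins. There is no depth.
- job.hand_in(): hands the job in; it is judged then, once.
Trained networks look in the newest picture that a camera, given by its name, has taken for a name from the list of things; names that differ only in an ending like _2 or _b are one class to them, and where a whole thing is asked for, a point or a joint stands for the part that bears it (a point fixed in the world has none). Each returns a list of dicts, best first, with "score" (0 to 1); they miss things now and then, are a little off and sometimes report something else, mostly with a low value. They report only what shows in the picture. A call takes as long as a camera call. They do not tell look-alikes from the thing itself.
- search_frame(camera, thing): "pixel" ([column, row] in pixels, amid what is visible of it).
- cut_out(camera, thing): "pixels" (480x640 bool, what is visible of it) and "pixel" ([column, row] in pixels, amid what is visible of it).
The state is a dict: "t": time; "q": joint angles; "joint_vel": joint speeds; "joint_torque": joint torques, N m; "eef_pos": TCP position; "tool_rot": TCP orientation; "contact_force": force on the tool from outside, world axes, zero at the start; "torque": the same for the moment, N m; "gripper_width": opening from 0.0 (shut) to 1.0 (fully open); "grasp_force": force on a finger pad.
Only numpy, scipy, OpenCV 4.12 (cv2) and the standard library are available. Lean on these libraries where they do the work, as an engineer would, in place of code of your own. Each camera call takes 0.05 s, during which the arm holds its last target. There are 200 camera calls.

## Working session

There is one attempt and no reset: what is moved stays moved. The work goes in short steps, Python scripts to look and compute and a shell command to move; the robot and the scene stay as the last step left them, time stands still between calls to the robot, and variables do not carry over. Pictures are saved under pics/ and viewed, at most 10 in all, crops included, and the job is handed in when it is done.

```bash
mkdir -p pics
cat > h.py <<'E'
import numpy as np, cv2
from station import telemetry, viewer, job, search_frame, cut_out
def ray(c,px):
    d=np.array([(px[0]-c['cx'])/c['fx'],-(px[1]-c['cy'])/c['fy'],-1.])
    return np.array(c['origin']),np.array(c['rotation'])@d
def onz(c,px,z):
    o,d=ray(c,px); return o+d*(z-o[2])/d[2]
def proj(c,p):
    v=np.array(c['rotation']).T@(np.array(p)-c['origin']); return [c['cx']+c['fx']*v[0]/-v[2], c['cy']-c['fy']*v[1]/-v[2]]
E
python3 - <<'E'
from h import *
s=telemetry.get_obs(); print(s['t'],s['eef_pos'],s['tool_rot'],s['contact_force'])
ims=[]
for n in ['top','side']:
    c=viewer.read_camera(n); ims.append(c['img']); print(n,{k:v for k,v in c.items() if k!='img'})
    cv2.imwrite(f'pics/{n}1.png',c['img'][...,::-1])
    for t,z in [('foot',.005),('carousel',.03),('notch',.056),('pill_jar',.06),('brush_cup',.06),('open_pot',.06),('file_case',.014),('comb',.005)]:
        for r in search_frame(n,t): print(n,t,round(r['score'],2),np.round(r['pixel']),np.round(onz(c,r['pixel'],z),3))
E
```

```text
0.0 [0.15167618 0.65713568 0.2303221 ] [-3.22082454e-05  1.13154612e-01  9.93576972e-01 -9.12490855e-04] [ 1.0132644   0.13524337 -0.46319942]
top {'fx': 498.0632034898378, 'fy': 498.0632034898378, 'cx': 316.28309959489485, 'cy': 235.27353572932697, 'origin': array([0.33313987, 0.05934165, 1.1122677 ]), 'rotation': array([-0.67942761, -0.07544007,  0.08249315,  0.72517708])}Traceback (most recent call last):
  File "<stdin>", line 8, in <module>
  File "h.py", line 7, in onz
    o,d=ray(c,px); return o+d*(z-o[2])/d[2]
        ~~~^^^^^^
  File "h.py", line 5, in ray
    return np.array(c['origin']),np.array(c['rotation'])@d
                                 ~~~~~~~~~~~~~~~~~~~~~~~^~
ValueError: matmul: Input operand 1 has a mismatch in its core dimension 0, with gufunc signature (n?,k),(k,m?)->(n?,m?) (size 3 is different from 4)
```

View pics/top1.png

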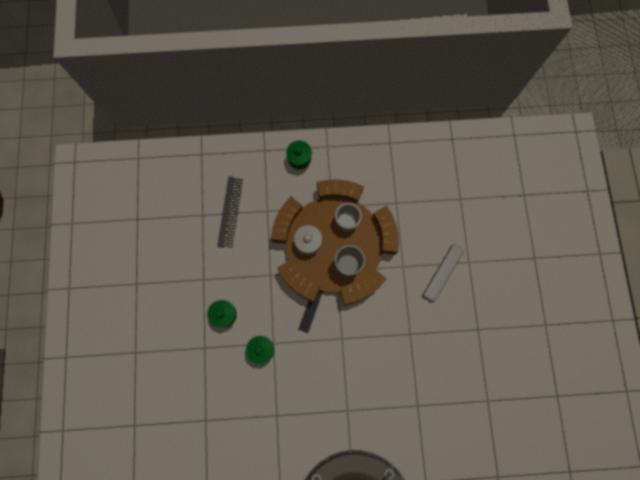

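The top picture shows the carousel at about (335,243), the white jar with a knob at (307,240), the tongue at (311,312), the comb at left and the file case at right. Three green look-alikes stand at (299,154), (222,314) and (260,350). Camera rotations come as quaternions, so I'll fix the helper.

```bash
cat > h.py <<'E'
import numpy as np, cv2
from scipy.spatial.transform import Rotation as R
from station import telemetry, viewer, job, search_frame, cut_out
def rot(c): q=c['rotation']; return R.from_quat([q[1],q[2],q[3],q[0]]).as_matrix()
def onz(c,px,z):
    d=rot(c)@np.array([(px[0]-c['cx'])/c['fx'],-(px[1]-c['cy'])/c['fy'],-1.]); o=np.array(c['origin'])
    return o+d*(z-o[2])/d[2]
def proj(c,p):
    v=rot(c).T@(np.array(p)-c['origin']); return [c['cx']-c['fx']*v[0]/v[2], c['cy']+c['fy']*v[1]/v[2]]
E
python3 - <<'E'
from h import *
for n in ['top','side']:
    c=viewer.read_camera(n); print(n,c['origin'],[k for k in c])
    cv2.imwrite(f'pics/{n}1.png',c['img'][...,::-1])
    for t,z in [('foot',.005),('carousel',.03),('notch',.04),('pill_jar',.075),('brush_cup',.06),('open_pot',.06),('file_case',.014),('comb',.005)]:
        for r in search_frame(n,t): print(n,t,round(r['score'],2),np.round(r['pixel']),np.round(onz(c,r['pixel'],z),3))
    if n=='top':
        cv2.imwrite('pics/topcrop.png',cv2.resize(c['img'][140:345,210:480],None,fx=2.9,fy=2.9,interpolation=cv2.INTER_CUBIC)[...,::-1])
E
```

```text
top [0.33313987 0.05934165 1.1122677 ] ['img', 'fx', 'fy', 'cx', 'cy', 'origin', 'rotation']
top foot 0.82 [306. 316.] [0.404 0.073 0.005]
top carousel 0.59 [332. 240.] [0.565 0.006 0.03 ]
top carousel 0.35 [347. 216.] [ 0.619 -0.032  0.03 ]
top notch 0.74 [334. 240.] [0.563 0.003 0.04 ]
top pill_jar 0.87 [309. 241.] [0.556 0.058 0.075]
top pill_jar 0.87 [227. 312.] [0.419 0.235 0.075]
top pill_jar 0.85 [264. 352.] [0.333 0.163 0.075]
top pill_jar 0.84 [299. 151.] [0.762 0.066 0.075]
top brush_cup 0.88 [345. 261.] [ 0.512 -0.018  0.06 ]
top file_case 0.59 [443. 275.] [ 0.473 -0.234  0.014]
top comb 0.55 [230. 211.] [0.654 0.234 0.005]
side [0.3608741  1.02338424 0.70210519] ['img', 'fx', 'fy', 'cx', 'cy', 'origin', 'rotation']
side foot 0.67 [377. 281.] [0.408 0.081 0.005]
side carousel 0.68 [321. 251.] [0.543 0.027 0.03 ]
side notch 0.92 [322. 252.] [0.538 0.046 0.04 ]
side pill_jar 0.88 [360. 326.] [0.419 0.314 0.075]
side pill_jar 0.72 [408. 305.] [0.338 0.238 0.075]
side pill_jar 0.7 [310. 247.] [0.557 0.084 0.075]
side pill_jar 0.58 [219. 252.] [0.74  0.143 0.075]
side brush_cup 0.89 [343. 225.] [ 0.504 -0.047  0.06 ]
side open_pot 0.83 [301. 228.] [ 0.597 -0.014  0.06 ]
side file_case 0.94 [366. 207.] [ 0.47  -0.232  0.014]
side comb 0.92 [248. 314.] [0.648 0.244 0.005]
```

View pics/side1.png

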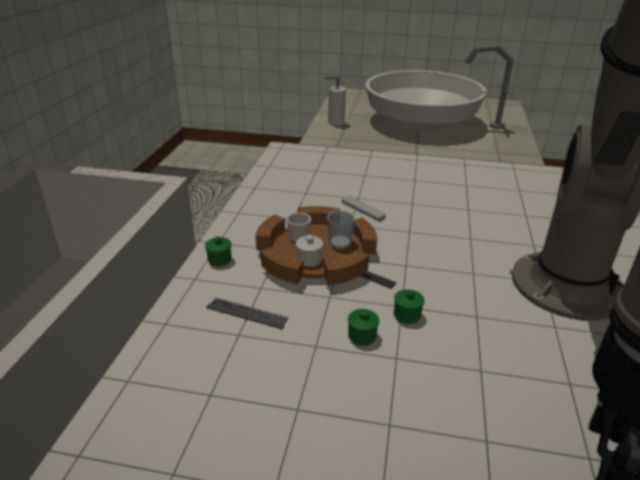

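View pics/topcrop.png

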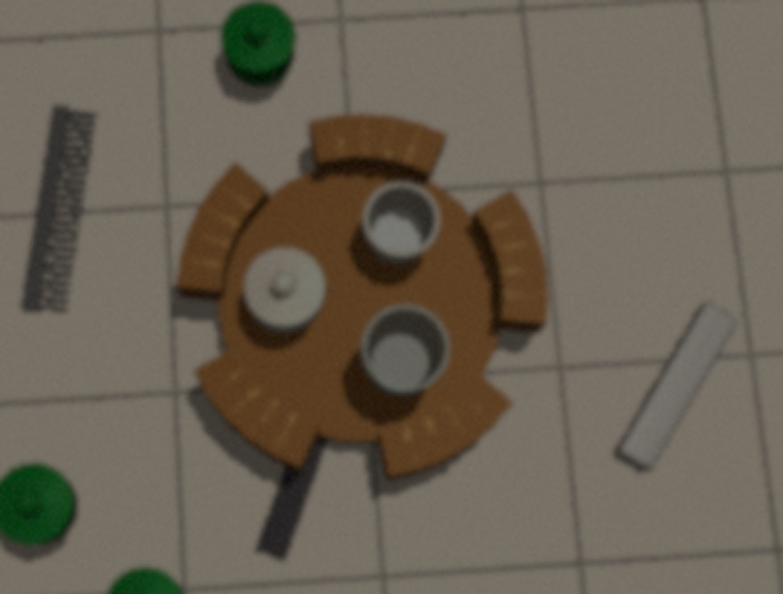

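The only white, lidded, knobbed candidate is the jar at (307,240), which the crop confirms. The jars at (299,154), (222,314) and (260,350) are green, so I leave them alone. Next I work out the geometry.

Run:
```python
from h import *
from scipy.optimize import least_squares
c=viewer.read_camera('top')
f=lambda p,z: onz(c,np.array(p)/2.9+[210,140],z)[:2]
P=np.array([f(p,.056) for p in [(310,122),(444,136),(512,193),(545,325),(511,405),(390,476),(298,467),(197,370),(179,290),(237,165)]])
r=least_squares(lambda x:np.hypot(*(P-x[:2]).T)-.139,[.56,0]); C=r.x
print('C',C,'res',np.round(r.fun,3)); 
a=np.degrees(np.arctan2(*(P-C).T[::-1])); print('corners',np.round(a))
t=f((272,554),.004)-C; print('tongue',np.hypot(*t),np.degrees(np.arctan2(t[1],t[0])))
for n,p,z in [('jar',(283,282),.088),('cup',(405,345),.08),('pot',(400,220),.07)]:
    t=f(p,z)-C; print(n,np.hypot(*t),np.degrees(np.arctan2(t[1],t[0])))
for n,p,z in [('lid',(284,290),.07)]:
    t=f(p,z)-C; print(n,np.hypot(*t),np.degrees(np.arctan2(t[1],t[0])))
print(np.round(R.from_quat(np.roll(telemetry.get_obs()['tool_rot'],-1)).as_matrix(),3))
```

```text
C [0.55852608 0.00066446] res [ 0.    -0.001 -0.001 -0.001 -0.001 -0.001  0.    -0.002 -0.001 -0.002]
corners [  13.  -31.  -60. -104. -132. -176.  156.  112.   86.   40.]
tongue 0.20275756933895017 156.6106563167067
jar 0.05939825646671099 85.88791645854671
cup 0.05327761932654949 -150.58821530535386
pot 0.05875128965410895 -31.68407977920381
lid 0.05893203130915535 87.85581804472162
[[-0.974  0.225  0.   ]
 [ 0.225  0.974 -0.   ]
 [-0.    -0.    -1.   ]]
```

```bash
python3 -m crank '[{"delta_rot":[0,0,0],"xyz":[-0.36,-0.23,0],"fingers":1},{"delta_rot":[0,0,0],"xyz":[-0.36,-0.23,0],"fingers":1},{"delta_rot":[0,0,0],"xyz":[-0.36,-0.23,0],"fingers":1},{"delta_rot":[0,0,0],"xyz":[-0.36,-0.23,0],"fingers":1},{"delta_rot":[0,0,0],"xyz":[-0.36,-0.23,0],"fingers":1},{"delta_rot":[0,0,0],"xyz":[-0.36,-0.23,0],"fingers":1},{"delta_rot":[0,0,0],"xyz":[-0.36,-0.23,0],"fingers":1},{"delta_rot":[0,0,0],"xyz":[-0.36,-0.23,0],"fingers":1},{"delta_rot":[0,0,0],"xyz":[-0.36,-0.23,0],"fingers":1},{"delta_rot":[0,0,0],"xyz":[-0.36,-0.23,0],"fingers":1}]' 20
cat > go.py <<'E'
# usage: go.py x y z  heading(deg of world tool x): delta in tool axes from now
import sys; from h import *
s=telemetry.get_obs(); M=R.from_quat(np.roll(s['tool_rot'],-1)).as_matrix()
print(s['t'],'pos',s['eef_pos'].round(4),'hdg',np.degrees(np.arctan2(M[1,0],M[0,0])).round(1),'F',s['contact_force'].round(1),'q',s['q'].round(2))
print((M.T@(np.array(list(map(float,sys.argv[1:4])))-s['eef_pos'])).round(4))
E
python3 go.py 0.4994 -0.1128 0.23
```

```text
t: 2.05
eef_pos: [0.4548, 0.3479, 0.2316]
tool_rot: [0.001, 0.117, 0.993, -0.001]
contact_force: [-0.3, -0.3, -0.4]
gripper_width: -0.0
grasp_force: 0.0
2.05 pos [0.4548 0.3479 0.2316] hdg 166.5 F [-0.3 -0.3 -0.4] q [-0.9   0.31  0.16  1.82 -0.06  1.02  0.63]
[-0.1508 -0.4376  0.0024]
```

```bash
python3 -m crank '[{"delta_rot":[0,0,8],"xyz":[-0.15,-0.438,0],"fingers":1},{"delta_rot":[0,0,14],"xyz":[-0.15,-0.438,0],"fingers":1},{"delta_rot":[0,0,14],"xyz":[-0.15,-0.438,0],"fingers":1},{"delta_rot":[0,0,14],"xyz":[-0.15,-0.438,0],"fingers":1},{"delta_rot":[0,0,14],"xyz":[-0.15,-0.438,0],"fingers":1},{"delta_rot":[0,0,14],"xyz":[-0.15,-0.438,0],"fingers":1},{"delta_rot":[0,0,14],"xyz":[-0.15,-0.438,0],"fingers":1},{"delta_rot":[0,0,14],"xyz":[-0.15,-0.438,0],"fingers":1},{"delta_rot":[0,0,14],"xyz":[-0.15,-0.438,0],"fingers":1},{"delta_rot":[0,0,14],"xyz":[-0.15,-0.438,0],"fingers":1}]'
python3 go.py 0.4994 -0.1128 0.12
python3 - <<'E'
from h import *
c=viewer.read_camera('wrist'); im=c['img'].copy()
for t in np.radians([242.5]):
    for r in (.105,.139): cv2.circle(im,tuple(int(v) for v in proj(c,[.5585+r*np.cos(t),.0007+r*np.sin(t),.03])),4,(255,0,0),-1)
p=telemetry.get_obs()['eef_pos'].copy(); p[2]=.03; cv2.circle(im,tuple(int(v) for v in proj(c,p)),4,(0,0,255),-1)
cv2.imwrite('pics/w1.png',im[...,::-1])
E
```

```text
t: 3.05
eef_pos: [0.4984, -0.1129, 0.2319]
tool_rot: [0.001, 0.236, 0.972, -0.001]
contact_force: [-0.1, -0.2, -0.1]
gripper_width: -0.001
grasp_force: 0.0
3.05 pos [ 0.4984 -0.1129  0.2319] hdg 152.7 F [-0.1 -0.2 -0.1] q [-0.31  0.21  0.48  1.97 -0.12  0.98  1.32]
[-0.0006  0.0007  0.1119]
```

View pics/w1.png

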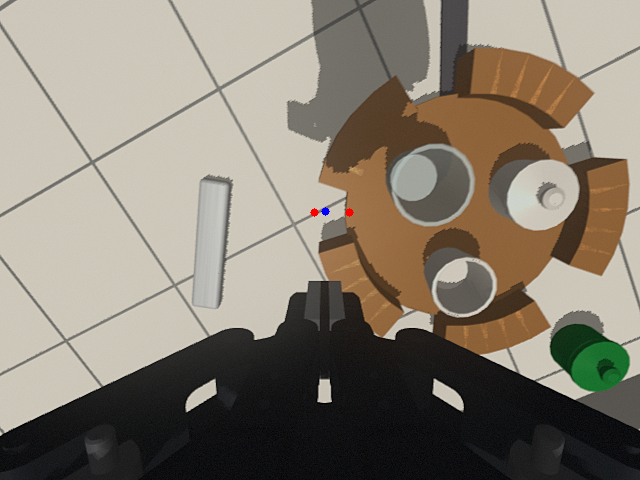

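The wrist view shows the target (325,212) inside the notch (rows ~190–240), so I can descend.

```bash
python3 -m crank '[{"delta_rot":[0,0,0],"xyz":[0,0,0.05],"fingers":1},{"delta_rot":[0,0,0],"xyz":[0,0,0.1],"fingers":1},{"delta_rot":[0,0,0],"xyz":[0,0,0.13],"fingers":1},{"delta_rot":[0,0,0],"xyz":[0,0,0.15],"fingers":1},{"delta_rot":[0,0,0],"xyz":[0,0,0.17],"fingers":1},{"delta_rot":[0,0,0],"xyz":[0,0,0.185],"fingers":1},{"delta_rot":[0,0,0],"xyz":[0,0,0.194],"fingers":1},{"delta_rot":[0,0,0],"xyz":[0,0,0.194],"fingers":1}]'
cat > arc.py <<'E'
# arc.py th1 th2 ... : tool-frame rows for finger angles about C at radius .128, tangential heading
import sys; from h import *
s=telemetry.get_obs(); M=R.from_quat(np.roll(s['tool_rot'],-1)).as_matrix(); C=np.array([.5585,.0007]); p=s['eef_pos']
h=np.degrees(np.arctan2(M[1,0],M[0,0])); print('now ang',np.degrees(np.arctan2(*(p[:2]-C)[::-1]))%360,'r',np.hypot(*(p[:2]-C)),'hdg',h,'z',p[2],s['contact_force'].round(1))
for t in map(float,sys.argv[1:]):
    a=np.radians(t); d=np.r_[C+.128*np.array([np.cos(a),np.sin(a)]),p[2]]-p
    print(t,(M.T@d).round(3),'rz',round(-((t-90-h+180)%360-180),1))
E
python3 arc.py 246 249 252 255 258 261 264 267 270 273
```

```text
t: 3.9
eef_pos: [0.498, -0.1062, 0.0364]
tool_rot: [-0.001, 0.233, 0.973, 0.0]
contact_force: [-1.4, -0.1, 1.5]
gripper_width: -0.003
grasp_force: 0.0
now ang 240.51668178203835 r 0.12285899416818367 hdg 153.10675342662051 z 0.03636825708511449 [-1.4 -0.1  1.5]
246.0 [-0.012 -0.005 -0.   ] rz -2.9
249.0 [-0.019 -0.005 -0.   ] rz -5.9
252.0 [-0.025 -0.004 -0.   ] rz -8.9
255.0 [-0.032 -0.003 -0.   ] rz -11.9
258.0 [-0.038 -0.001 -0.   ] rz -14.9
261.0 [-0.045  0.001 -0.   ] rz -17.9
264.0 [-0.051  0.003 -0.   ] rz -20.9
267.0 [-0.057  0.006 -0.   ] rz -23.9
270.0 [-0.063  0.009 -0.   ] rz -26.9
273.0 [-0.069  0.012 -0.   ] rz -29.9
```

```bash
python3 -m crank '[{"delta_rot":[0,0,0],"xyz":[0,0,0],"fingers":1},{"delta_rot":[0,0,0],"xyz":[0,0,0],"fingers":1}]'
python3 arc.py 246
```

```text
t: 4.1
eef_pos: [0.4992, -0.1076, 0.0381]
tool_rot: [0.001, 0.233, 0.972, 0.0]
contact_force: [0.3, 1.0, 0.5]
gripper_width: -0.003
grasp_force: 0.0
now ang 241.29128166058746 r 0.12344208417356192 hdg 153.024783874641 z 0.03808820426515189 [0.3 1.  0.5]
246.0 [-0.01  -0.004  0.   ] rz -3.0
```

```bash
python3 -m crank '[{"delta_rot":[0,0,-3],"xyz":[-0.011,-0.005,0],"fingers":1},{"delta_rot":[0,0,-6],"xyz":[-0.018,-0.005,0],"fingers":1},{"delta_rot":[0,0,-9],"xyz":[-0.024,-0.004,0],"fingers":1},{"delta_rot":[0,0,-12],"xyz":[-0.031,-0.003,0],"fingers":1},{"delta_rot":[0,0,-15],"xyz":[-0.037,-0.001,0],"fingers":1},{"delta_rot":[0,0,-18],"xyz":[-0.044,0.001,0],"fingers":1},{"delta_rot":[0,0,-21],"xyz":[-0.05,0.003,0],"fingers":1},{"delta_rot":[0,0,-24],"xyz":[-0.056,0.006,0],"fingers":1},{"delta_rot":[0,0,-27],"xyz":[-0.062,0.009,0],"fingers":1},{"delta_rot":[0,0,-30],"xyz":[-0.068,0.012,0],"fingers":1}]'
cat > st.py <<'E'
from h import *
import sys
C=np.array([.5585,.0007]); c=viewer.read_camera('top')
for r in search_frame('top','pill_jar'):
    w=onz(c,r['pixel'],.075)[:2]-C
    if np.hypot(*w)<.1: print('jar',r['pixel'],np.hypot(*w).round(3),np.degrees(np.arctan2(*w[::-1])))
if len(sys.argv)>1:
    w=viewer.read_camera('wrist')['img']; cv2.imwrite('pics/%s.png'%sys.argv[1],np.hstack([cv2.resize(w,(400,300)),cv2.resize(c['img'][140:345,210:480],(395,300))])[...,::-1])
E
python3 arc.py 276 279 282 285 288 291 294 297 300 303; python3 st.py m1
```

```text
t: 5.1
eef_pos: [0.5647, -0.1285, 0.0381]
tool_rot: [0.0, -0.027, 1.0, -0.0]
contact_force: [-0.6, -0.4, -0.6]
gripper_width: 0.002
grasp_force: 0.6
now ang 272.7430153245903 r 0.12936664457108094 hdg -176.90652457463446 z 0.03805725160908913 [-0.6 -0.4 -0.6]
276.0 [-0.007  0.002  0.   ] rz -2.9
279.0 [-0.014  0.002  0.   ] rz -5.9
282.0 [-0.021  0.003  0.   ] rz -8.9
285.0 [-0.027  0.004  0.   ] rz -11.9
288.0 [-0.034  0.006  0.   ] rz -14.9
291.0 [-0.04   0.008  0.   ] rz -17.9
294.0 [-0.046  0.01   0.   ] rz -20.9
297.0 [-0.053  0.012  0.   ] rz -23.9
300.0 [-0.059  0.015  0.   ] rz -26.9
303.0 [-0.065  0.018  0.   ] rz -29.9
jar [309.1, 249.8] 0.061 109.35174591345995
```

View pics/m1.png

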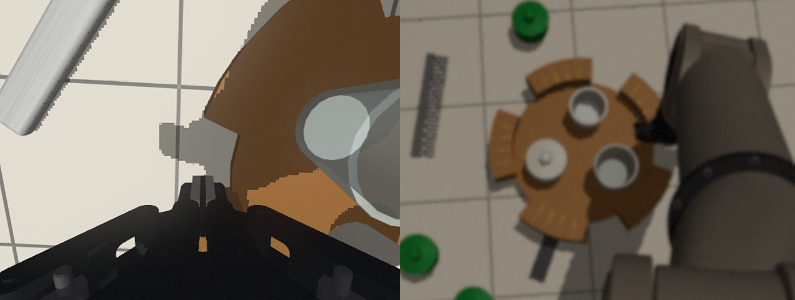

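The finger is in the notch and the carousel is turning counter-clockwise, with the jar now at about 107°. I continue the push.

```bash
python3 -m crank '[{"delta_rot":[0,0,-3],"xyz":[-0.007,0.002,0],"fingers":1},{"delta_rot":[0,0,-6],"xyz":[-0.014,0.002,0],"fingers":1},{"delta_rot":[0,0,-9],"xyz":[-0.021,0.003,0],"fingers":1},{"delta_rot":[0,0,-12],"xyz":[-0.027,0.004,0],"fingers":1},{"delta_rot":[0,0,-15],"xyz":[-0.034,0.006,0],"fingers":1},{"delta_rot":[0,0,-18],"xyz":[-0.04,0.008,0],"fingers":1},{"delta_rot":[0,0,-21],"xyz":[-0.046,0.01,0],"fingers":1},{"delta_rot":[0,0,-24],"xyz":[-0.053,0.012,0],"fingers":1},{"delta_rot":[0,0,-27],"xyz":[-0.059,0.015,0],"fingers":1},{"delta_rot":[0,0,-30],"xyz":[-0.065,0.018,0],"fingers":1}]'
cat > fine.py <<'E'
# jar bearing from lid mask centroid + rim model fit against the tongue in the top picture
from h import *
import sys
C=np.array([.5585,.0007]); c=viewer.read_camera('top')
for r in cut_out('top','pill_jar'):
    w=onz(c,r['pixel'],.075)[:2]-C
    if np.hypot(*w)<.1:
        m=r['pixels'].astype(np.uint8); (x,y),rad=cv2.minEnclosingCircle(np.argwhere(m)[:,::-1].astype(np.float32))
        w2=onz(c,(x,y),.06)[:2]-C
        print('jar px',r['pixel'],'circle',x,y,rad,'ang',np.degrees(np.arctan2(*w2[::-1])).round(1),np.hypot(*w2).round(4))
im=c['img'][140:345,210:480]; cv2.imwrite('pics/%s.png'%sys.argv[1],cv2.resize(im,None,fx=2.9,fy=2.9,interpolation=cv2.INTER_CUBIC)[...,::-1])
E
python3 arc.py 306 309 311 313 315 316 317 318 319 320; python3 fine.py f1
```

```text
t: 6.25
eef_pos: [0.6279, -0.107, 0.0375]
tool_rot: [-0.0, -0.284, 0.959, -0.0]
contact_force: [-1.2, -0.0, 0.3]
gripper_width: 0.001
grasp_force: 0.6
now ang 302.81500078116966 r 0.12810511975564734 hdg -146.98491722048877 z 0.037456305211522024 [-1.2 -0.   0.3]
306.0 [-0.007  0.    -0.   ] rz -3.0
309.0 [-0.014  0.001 -0.   ] rz -6.0
311.0 [-0.018  0.001 -0.   ] rz -8.0
313.0 [-0.023  0.002 -0.   ] rz -10.0
315.0 [-0.027  0.003 -0.   ] rz -12.0
316.0 [-0.029  0.003 -0.   ] rz -13.0
317.0 [-0.031  0.004 -0.   ] rz -14.0
318.0 [-0.034  0.004 -0.   ] rz -15.0
319.0 [-0.036  0.005 -0.   ] rz -16.0
320.0 [-0.038  0.006 -0.   ] rz -17.0
jar px [320.2, 258.4] circle 318.0766296386719 260.4562072753906 14.583688735961914 ang 136.3 0.0578
```

View pics/f1.png

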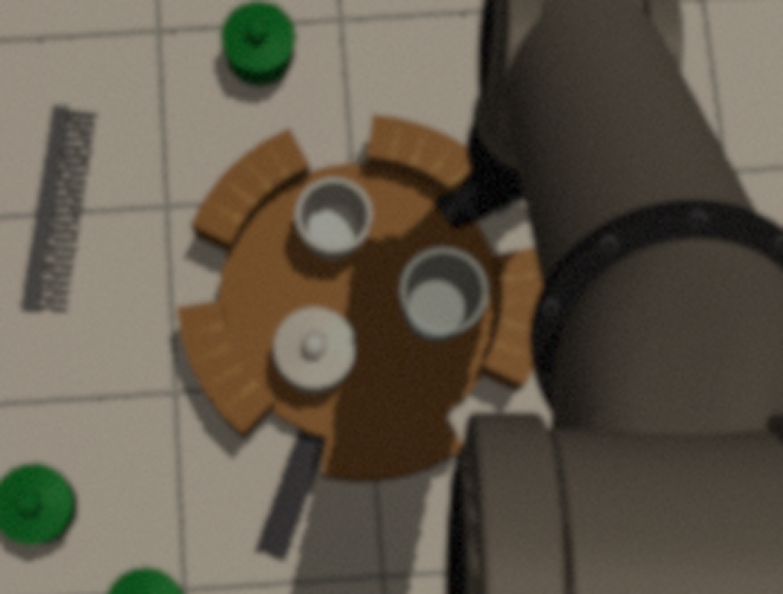

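The jar (lid at crop (314,349)) is approaching the tongue, whose axis runs from (312,440) to (272,554). I refine both angles.

Run:
```python
from h import *
c=viewer.read_camera('top'); C=np.array([.5585,.0007])
f=lambda p,z: onz(c,np.array(p)/2.9+[210,140],z)[:2]
g=lambda n,w: print(n,np.hypot(*w).round(4),np.degrees(np.arctan2(*w[::-1])).round(1))
g('tip',f((272,553),.005)-C); g('root',f((311,440),.005)-C); g('dir',f((272,553),.005)-f((311,440),.005))
g('knob',f((314,342),.088)-C); g('lid',f((314,349),.073)-C)
E=[(290,130),(373,116),(195,228),(180,308),(243,435)]
for p in E: g('corner',f(p,.056)-C)
# tongue: dark-pixel fit in the foot mask
for r in cut_out('top','foot')[:1]:
    q=np.argwhere(r['pixels'])[:,::-1].astype(float); W=np.array([onz(c,p,.005)[:2] for p in q]); d=np.hypot(*(W-C).T); W=W[d>.142]
    m=W.mean(0); v=np.linalg.svd(W-m)[2][0]; g('mask mean',m-C); g('mask axis',v if v[0]<0 else -v); print(len(W))
```

```text
tip 0.202 156.6
root 0.112 156.0
dir 0.0901 157.2
knob 0.0573 136.2
lid 0.0591 137.8
corner 0.1385 19.6
corner 0.1388 -7.4
corner 0.1358 64.9
corner 0.1372 91.4
corner 0.1391 136.6
mask mean 0.1733 156.0
mask axis 1.0 157.8
292
```

```bash
python3 -m crank '[{"delta_rot":[0,0,-2],"xyz":[-0.005,0,0],"fingers":1},{"delta_rot":[0,0,-4],"xyz":[-0.01,0,0],"fingers":1},{"delta_rot":[0,0,-6],"xyz":[-0.014,0.001,0],"fingers":1},{"delta_rot":[0,0,-8],"xyz":[-0.018,0.001,0],"fingers":1},{"delta_rot":[0,0,-10],"xyz":[-0.023,0.002,0],"fingers":1},{"delta_rot":[0,0,-12],"xyz":[-0.027,0.003,0],"fingers":1},{"delta_rot":[0,0,-13],"xyz":[-0.03,0.003,0],"fingers":1},{"delta_rot":[0,0,-14],"xyz":[-0.032,0.004,0],"fingers":1},{"delta_rot":[0,0,-15],"xyz":[-0.034,0.004,0],"fingers":1},{"delta_rot":[0,0,-15],"xyz":[-0.034,0.004,0],"fingers":1}]'
python3 arc.py 319 320 321 322 323 324; python3 fine.py f2
```

```text
t: 7.45
eef_pos: [0.655, -0.0844, 0.0373]
tool_rot: [0.0, -0.407, 0.913, 0.0]
contact_force: [0.5, -0.2, -0.8]
gripper_width: -0.001
grasp_force: 0.0
now ang 318.5958521847941 r 0.12863340802150267 hdg -131.9434969877594 z 0.037279086841974576 [ 0.5 -0.2 -0.8]
319.0 [-0.001  0.001  0.   ] rz -0.9
320.0 [-0.003  0.001  0.   ] rz -1.9
321.0 [-0.005  0.001  0.   ] rz -2.9
322.0 [-0.008  0.001  0.   ] rz -3.9
323.0 [-0.01   0.001  0.   ] rz -4.9
324.0 [-0.012  0.001  0.   ] rz -5.9
jar px [324.7, 265.8] circle 324.9596862792969 264.20159912109375 14.568431854248047 ang 153.1 0.057
```

View pics/f2.png

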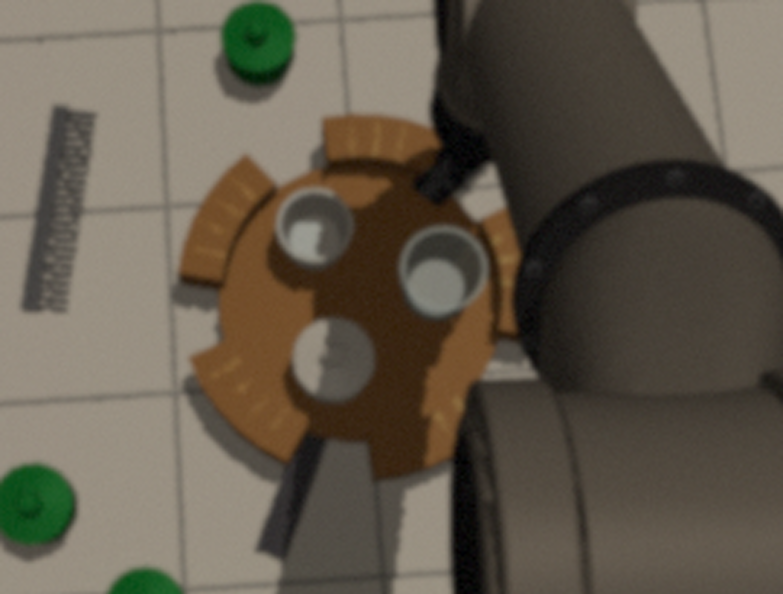

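```bash
python3 -m crank '[{"delta_rot":[0,0,-1],"xyz":[-0.002,0,0],"fingers":1},{"delta_rot":[0,0,-2],"xyz":[-0.004,0,0],"fingers":1},{"delta_rot":[0,0,-3],"xyz":[-0.006,0,0],"fingers":1},{"delta_rot":[0,0,-3],"xyz":[-0.0065,0,0],"fingers":1},{"delta_rot":[0,0,-3],"xyz":[-0.0065,0,0],"fingers":1},{"delta_rot":[0,0,-3],"xyz":[-0.0065,0,0],"fingers":1},{"delta_rot":[0,0,-3],"xyz":[-0.002,0,0],"fingers":1},{"delta_rot":[0,0,-3],"xyz":[0.001,0,0],"fingers":1},{"delta_rot":[0,0,-3],"xyz":[0.001,0,0],"fingers":1}]'
python3 arc.py 321; python3 fine.py f3
```

```text
t: 8.45
eef_pos: [0.6537, -0.0864, 0.0373]
tool_rot: [-0.0, -0.43, 0.903, -0.0]
contact_force: [0.1, -0.3, 0.1]
gripper_width: 0.004
grasp_force: 0.0
now ang 317.5358887125284 r 0.128997257629452 hdg -129.05287576491887 z 0.03728496674398032 [ 0.1 -0.3  0.1]
321.0 [-0.008  0.001 -0.   ] rz -0.1
jar px [327.3, 264.7] circle 326.0 264.1428527832031 14.17827033996582 ang 155.1 0.056
```

```bash
python3 -m crank '[{"delta_rot":[0,0,0],"xyz":[0,0,-0.02],"fingers":1},{"delta_rot":[0,0,0],"xyz":[0,0,-0.06],"fingers":1},{"delta_rot":[0,0,0],"xyz":[0,0,-0.1],"fingers":1},{"delta_rot":[0,0,0],"xyz":[0,0,-0.15],"fingers":1},{"delta_rot":[0,0,0],"xyz":[0,0,-0.2],"fingers":1},{"delta_rot":[0,0,0],"xyz":[0,0,-0.2],"fingers":1}]'
python3 go.py 0.50 -0.22 0.26
```

```text
t: 9.15
eef_pos: [0.6586, -0.0858, 0.246]
tool_rot: [0.006, -0.43, 0.903, -0.003]
contact_force: [1.1, -0.3, 0.6]
gripper_width: -0.003
grasp_force: 0.0
9.15 pos [ 0.6586 -0.0858  0.246 ] hdg -129.0 F [ 1.1 -0.3  0.6] q [ 0.03  0.44  0.01  1.58 -0.01  1.11  2.5 ]
[ 0.2039  0.0386 -0.0161]
```

```bash
python3 -m crank '[{"delta_rot":[0,0,8],"xyz":[0.03,0.005,0],"fingers":1},{"delta_rot":[0,0,16],"xyz":[0.07,0.01,0],"fingers":1},{"delta_rot":[0,0,24],"xyz":[0.11,0.02,0],"fingers":1},{"delta_rot":[0,0,32],"xyz":[0.15,0.03,-0.01],"fingers":1},{"delta_rot":[0,0,40],"xyz":[0.19,0.036,-0.02],"fingers":1},{"delta_rot":[0,0,48],"xyz":[0.204,0.038,-0.02],"fingers":1},{"delta_rot":[0,0,56],"xyz":[0.204,0.038,-0.02],"fingers":1},{"delta_rot":[0,0,64],"xyz":[0.204,0.038,-0.02],"fingers":1},{"delta_rot":[0,0,64],"xyz":[0.204,0.038,-0.02],"fingers":1},{"delta_rot":[0,0,64],"xyz":[0.204,0.038,-0.02],"fingers":1}]'
python3 fine.py f4
python3 - <<'E'
from h import *
c=viewer.read_camera('wrist'); cv2.imwrite('pics/w2.png',c['img'][...,::-1])
E
```

```text
t: 10.15
eef_pos: [0.4964, -0.2199, 0.2572]
tool_rot: [0.0, 0.111, 0.994, 0.0]
contact_force: [0.6, -0.6, -0.5]
gripper_width: 0.003
grasp_force: 0.0
jar px [325.8, 263.9] circle 325.8927917480469 264.37774658203125 14.167654991149902 ang 155.1 0.0566
```

View pics/f4.png

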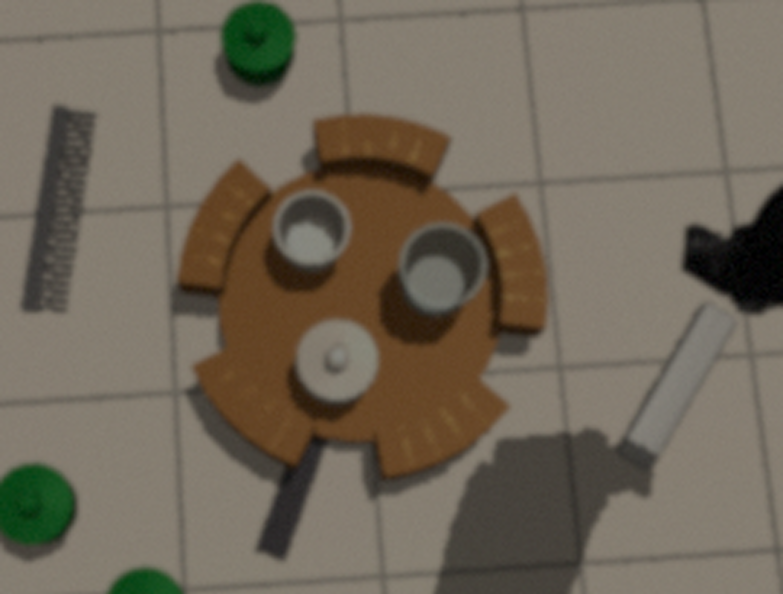

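View pics/w2.png

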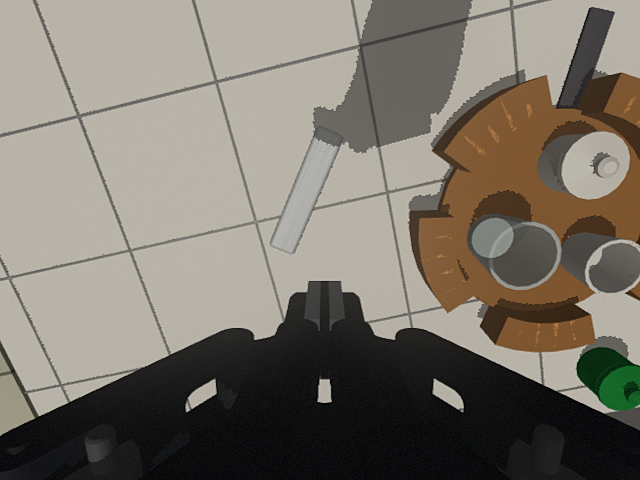

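Run:
```python
from h import *
from scipy.optimize import least_squares
ang=lambda w: np.degrees(np.arctan2(w[1],w[0])).round(1)
c=viewer.read_camera('top')
f=lambda p,z: onz(c,np.array(p)/2.9+[210,140],z)[:2]
fitc=lambda P: least_squares(lambda x:np.hypot(*(P-x[:2]).T)-.139,[.56,0])
A=np.array([f(p,.056) for p in [(310,122),(444,136),(512,193),(545,325),(511,405),(390,476),(298,467),(197,370),(179,290),(237,165)]])
B=np.array([f(p,.056) for p in [(316,122),(449,137),(517,196),(545,330),(508,405),(387,478),(295,466),(194,368),(180,287),(240,163)]])
C=fitc(np.r_[A,B]).x; print('C',C,'extra rot',np.mean([ang(b-C)-ang(a-C) for a,b in zip(A,B)]))
for n,p,z in [('tip',(272,553),.005),('knob',(337,355),.088),('lid',(337,361),.073),('knob0',(283,282),.088),('lid0',(284,290),.073)]:
    w=f(p,z)-C; print(n,ang(w),np.hypot(*w).round(4))
for n,p0,p1 in [('cup',(405,345),(312,228)),('pot',(400,220),(443,267))]: pass
# wrist view
c=viewer.read_camera('wrist'); g=lambda p,z: onz(c,p,z)[:2]
P=np.array([g(p,.056) for p in [(548,76),(433,151),(410,211),(449,312),(480,335)]]); r=fitc(P); Cw=r.x; print('Cw',Cw,r.fun.round(4))
for n,p,z in [('tip',(601,11),.005),('root',(568,107),.005),('knob',(610,165),.088),('lid',(596,165),.073)]:
    for X in (C,Cw): w=g(p,z)-X; print('wrist',n,ang(w),np.hypot(*w).round(4),end=' ')
print('\ndir',ang(g((601,11),.005)-g((568,107),.005)))
```

```text
C [5.58474463e-01 5.30267163e-04] extra rot -1.2000000000000004
tip 156.5 0.2021
knob 155.2 0.0571
lid 156.1 0.0587
knob0 85.8 0.0595
lid0 88.4 0.059
Cw [ 0.55458126 -0.00380739] [-0.006   0.0018  0.0034 -0.0037 -0.0024]
wrist tip 156.5 0.2022 wrist tip 154.9 0.2005 wrist root 156.7 0.1134 wrist root 153.9 0.1117 wrist knob 156.0 0.0592 wrist knob 150.5 0.0577 wrist lid 156.6 0.0582 wrist lid 151.0 0.0566 
dir 156.3
```

The jar bears about 156° and the tongue 156.5°, both views agree within about 1°. All the objects are upright, the comb and case lie where they were, and the hand is clear.

```bash
python3 -c "
from station import job; print(job.hand_in())"
```

```text
the job is handed in; nothing more can be done
None
```

The carousel is turned so the pill jar stands in line with the steel tongue to within about 1°, with nothing else disturbed, the hand clear, and the job handed in at about 10 s of the 62 s allowed.

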